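# Reset the bench power box

### The job

The workbench's power has tripped. Press the flap on the power box so that it pops open, press the reset button under it fully down and let it go, then push the flap shut and press it in until it latches again and stays closed by itself. Push with the fingertips only: do not pinch or pull the flap, and leave the hammer, the cardboard tube and the nail box where they are, neither lifted nor pushed about.

Things in the scene. Friction and masses are not known exactly. Their poses are not given: they have to be found in the camera images.
- power_box: grey steel box fixed to the bench, 190 (x) x 170 (y) x 70 mm tall, origin at the centre of its underside, x axis from the flap's free edge to its hinge. The flat top has a centred opening, 132 x 122 mm and 40 mm deep (white floor), closed by the flap. A black latch housing, 22 x 30 mm, up to 52 mm above the bench, stands in the opening's corner at x = -53, y = +43 mm
- flap (a joint): angle of the aluminium flap (rad): 0 = latched, flush with the box top (the start); positive = opened upward; 1.45 = fully open; -0.072 = pressed in to its stop, free edge 9 mm below flush. The flap is 130 mm from hinge to free edge, 120 mm wide, 4 mm thick. A spring drives it open: 1 to 2 N at its free edge hold it down
- flap_edge (a point): middle of the flap's free edge, on its outer face; moves with the flap. To open: press in to the stop (at least to -0.055 rad) and let go; it follows the retreating finger up and stands fully open after about 1.5 s, its edge then 129 mm above the box top. To latch: push it down, press in to the stop again, let go; it comes back to within 0.02 of 0 and stays
- flap_press (a point): where to press the flap: on its outer face, 20 mm from the free edge, mid width, among four dark ribs; z axis = outward normal; moves with the flap. Pressing needs under 5 N, so 6 to 8 N of push means that the stop is reached
- flap_hinge (a point): middle of the hinge line, at the outer face, 70 mm above the bench; the hinge axis lies along the box's y; the flap extends from here along the box's -x when shut. The flap's inner face is a thin grey lining that is touched only when someone pinches the flap or pulls it from inside
- reset_button (a joint): how far the reset button is pressed (m): 0 = up, 0.006 = fully down, spring return, about 5 N
- reset_button_top (a point): centre of the top of the round black reset button (26 mm across, in a 42 mm grey collar), 52 mm above the bench, that is 18 mm below the box top, under the flap, 87 to 103 mm from the hinge line; pressed straight down; its place in the opening varies
- hammer: hammer lying on the bench beside the box, 260 mm long, origin at its underside; bystander
- tube: cardboard tube standing on end, 58 mm across, 85 mm tall, origin at the centre of its underside; bystander
- nail_box: open wooden box of nails, 170 x 100 x 65 mm, origin at the centre of its underside; bystander

How it is judged:
By the outcome, as a careful person would: the job done as asked, in the order asked, and still so for the second after the job is handed in, with the robot touching nothing.
It also fails if it takes over 51 s, if anything falls off the work surface, if the arm or the gripper's body presses on something with over 40 N, if the wrist force passes 120 N, or if a joint passes its speed limit or range.

### The arm

A 7-joint arm with a two-finger parallel gripper is mounted at the origin on the work surface. World frame = base frame: x ahead of the robot, y to its left, z up, the work surface at z = 0. Lengths are in m, angles in rad, forces in N, time in s.
With the tool pointing down it reaches from about 0.425 to 0.875 m from the base axis. Payload 4.7 kg.
Tool frame: the origin (TCP) lies between the finger pads; the fingertips stand 25 mm ahead of it and the grasp point (between the pads) lies 6 mm ahead of it (arm.finger_overhang is the x of the fingertips in the tool frame, in m); x points along the fingers, z is the direction in which the jaws open and shut, and the axes are right-handed (so a half turn about x gives the same grasp; the last joint's range is limited). The gripper opens to 87 mm and grips with 3 to 60 N. Pads are 19 mm wide; open, the fingers measure 117 mm over their backs; the gripper's body (75 mm by 190 mm) begins 51 mm behind the grasp point.
Start: joints at [1.345, 0.321, -0.07, 1.45, 0.023, 1.371, -0.057], TCP at [0.154, -0.631, 0.248] pointing down, gripper open.
Joint ranges: [-2.86, 2.86], [-0.3, 2.09], [-1.38, 1.24], [0.06, 2.45], [-1.56, 4.7], [0.09, 2.05], [-2.69, 2.69]. Speed limits (rad/s): [2.57, 2.57, 3.14, 3.14, 3.14, 3.14, 3.14].

### API

Orientations are given as a unit quaternion [w, x, y, z].
In Python, from bench import arm gives the robot as it stands. Calls block until the motion is done:
- arm.reach(position, orientation): joint-space move of the TCP to a pose.
- arm.movel(position, attitude=None, max_speed=0.15, guard=None): straight line of the TCP; attitude=None keeps the orientation; max_speed is the mean speed in m/s. With guard (N) it stops when the force on the tool has changed by that much, and returns True; else False.
- arm.move_j(angles): joint-space move.
- arm.move_gripper(opening, f_grip=None): opening from 0.0 (shut) to 1.0 (fully open); f_grip is the grip in N (None keeps the last); returns when the fingers have stopped.
- arm.dwell(seconds).
- arm.inverse_kinematics(position, orientation): joint angles nearest the present ones, or None.
- arm.read_state(): the state.
- arm.capture(name): name is "scene" or "top" or "wrist"; returns the picture (384x512x3 uint8, red, green, blue); there is no depth.
- arm.camera_info(name): a dict with "fx", "fy", "cx", "cy" (pixels), "eye" and "attitude" of the camera in the world; the wrist camera has in their place "mount" (4x4, takes a point from camera to tool coordinates, whose origin is the TCP and whose axes are the tool frame's). Camera axes: x right, y down, z forward; pixel columns grow to the right and rows downward; lengths in m; the calibration is good to about 2 mm. A picture is of the moment at which its call begins: read the wrist's pose just before it. camera_info takes no time and is no camera call.
A pose or a line that the arm cannot do raises arm.PlanningError and nothing moves.
- arm.finish_job(): hands the job in, once; it reports no verdict.
The state is a dict: "time": time; "joint_positions": joint angles; "dq": joint speeds; "effort": joint torques, N m; "position": TCP position; "orientation": TCP orientation; "wrist_force": force on the tool from outside, world axes, zero at the start; "moment": the same for the moment, N m; "finger_gap": opening from 0.0 (shut) to 1.0 (fully open).
Only numpy, scipy, OpenCV 4.12 (cv2) and the standard library are available. Lean on these libraries where they do the work, as an engineer would, in place of code of your own. Each camera call takes 0.05 s, during which the arm holds its last target.

## Working session

There is one attempt and no reset: what is moved stays moved. The work goes in short steps, each a Python script; the robot and the scene stay as the last script left them, time stands still between calls to the robot, and variables do not carry over. Pictures are saved under pics/ and viewed, and the job is handed in when it is done.

```bash
mkdir -p pics; ls; python3 - <<'E'
from bench import arm
import cv2
for n in("scene","top"):
    im=arm.capture(n); cv2.imwrite(f"pics/{n}0.png",im[:,:,::-1]); print(n,arm.camera_info(n))
print(arm.camera_info("wrist")); s=arm.read_state(); print(s, arm.finger_overhang)
E
```

```text
pics
scene {'fx': 394.1629692471438, 'fy': 394.1629692471438, 'cx': 254.00374829419962, 'cy': 191.49811090872797, 'eye': array([ 1.14813656, -0.15630961,  0.92291181]), 'attitude': array([-0.25772927,  0.78033641,  0.54397553, -0.16953269])}
top {'fx': 426.87128183692994, 'fy': 426.87128183692994, 'cx': 262.0546736252727, 'cy': 195.54431724384563, 'eye': array([0.33382395, 0.08787296, 1.12071772]), 'attitude': array([ 0.07988753, -0.69297715,  0.71155906, -0.08416858])}
{'fx': 288.77030675373413, 'fy': 288.77030675373413, 'cx': 260.3984982224088, 'cy': 191.59178121993463, 'mount': array([[ 7.84903937e-04, -2.70627702e-01,  9.62683765e-01,
        -1.36276453e-01],
       [-5.83632248e-04, -9.62684021e-01, -2.70627298e-01,
         7.45847377e-02],
       [ 9.99999522e-01, -3.49436858e-04, -9.13561533e-04,
         2.69727069e-04],
       [ 0.00000000e+00,  0.00000000e+00,  0.00000000e+00,
         1.00000000e+00]])}
{'time': 0.1, 'joint_positions': array([ 1.34507795,  0.32175945, -0.07011083,  1.45153286,  0.02261512,
        1.37082835, -0.05687937]), 'dq': array([-5.86741561e-04, -1.58493502e-04,  7.71823623e-04, -3.64673472e-04,
       -9.89722893e-04, -7.72816524e-04,  2.08130528e-05]), 'effort': array([ 1.95574705e-05, -4.92572379e+01, -4.05669054e-01, -3.13396990e+01,
       -6.40911888e-02,  3.96093086e-02,  8.44340116e-05]), 'position': array([ 0.15424962, -0.63096493,  0.24657432]), 'orientation': array([ 0.55573195,  0.43692891,  0.55674228, -0.43622604]), 'wrist_force': array([-0.46009206,  0.17951852, -0.65288174]), 'moment': array([ 0.02758059, -0.01262028, -0.04268195]), 'finger_gap': 0.9992728211025752} 0.025
```

View pics/scene0.png

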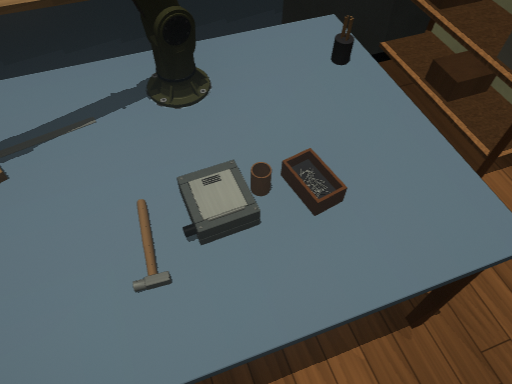

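View pics/top0.png

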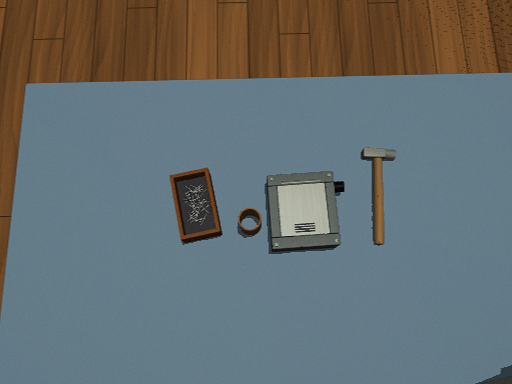

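The scene and top views show the shut flap. In the top view the ribs are at about (305,227) near the lower edge, which puts the free edge on the robot side and the hinge away from it. The tube is left of the box at (250,221), the nail box at (195,205) and the hammer at (378,195). Next I'll measure the box.

```bash
cat > h.py <<'E'
import numpy as np, cv2
from scipy.spatial.transform import Rotation as R
from bench import arm
def rot(q): return R.from_quat([q[1],q[2],q[3],q[0]]).as_matrix()
def quat(M):
    q=R.from_matrix(M).as_quat(); return np.array([q[3],q[0],q[1],q[2]])
def cam(name,st=None):
    c=arm.camera_info(name)
    if name=="wrist":
        m=c["mount"];Rt=rot(st["orientation"]);return c,Rt@m[:3,:3],st["position"]+Rt@m[:3,3]
    return c,rot(c["attitude"]),np.array(c["eye"])
def cast(px,z,name,st=None):
    c,Rm,e=cam(name,st); px=np.atleast_2d(px).astype(float)
    d=np.c_[(px[:,0]-c["cx"])/c["fx"],(px[:,1]-c["cy"])/c["fy"],np.ones(len(px))]@Rm.T
    return e+d*((z-e[2])/d[:,2])[:,None]
def proj(P,name,st=None):
    c,Rm,e=cam(name,st); p=(np.atleast_2d(P)-e)@Rm
    return np.c_[c["fx"]*p[:,0]/p[:,2]+c["cx"],c["fy"]*p[:,1]/p[:,2]+c["cy"]]
E
python3 - <<'E'
from h import *
for n,roi in(("top",(262,165,350,255)),("scene",(170,155,265,245))):
    im=cv2.imread(f"pics/{n}0.png"); hsv=cv2.cvtColor(im,cv2.COLOR_BGR2HSV)
    x0,y0,x1,y1=roi
    m=((hsv[...,2]>120)&(hsv[...,1]<60)).astype(np.uint8)*255
    k=np.zeros_like(m);k[y0:y1,x0:x1]=m[y0:y1,x0:x1]
    k=cv2.morphologyEx(k,cv2.MORPH_CLOSE,np.ones((9,9)));k=cv2.morphologyEx(k,cv2.MORPH_OPEN,np.ones((5,5)))
    c=max(cv2.findContours(k,0,2)[0],key=cv2.contourArea)
    r=cv2.approxPolyDP(c,6,True)[:,0]
    b=cv2.boxPoints(cv2.minAreaRect(c)) if n=="top" else r
    W=cast(b,.07,n); print(n,"flap corners",b.round(1).tolist(),W.round(4).tolist(),"edges",np.linalg.norm(W-np.roll(W,1,0),axis=1).round(4),"centre",W.mean(0).round(4))
    cv2.imwrite(f"pics/crop_{n}.png",cv2.resize(im[y0:y1,x0:x1],None,fx=6,fy=6,interpolation=cv2.INTER_CUBIC))
E
```

```text
top flap corners [[276.70001220703125, 182.60000610351562], [325.6000061035156, 179.3000030517578], [329.29998779296875, 233.0], [280.3999938964844, 236.3000030517578]] [[0.6154, 0.0398, 0.07], [0.621, -0.0852, 0.07], [0.4828, -0.086, 0.07], [0.4777, 0.0354, 0.07]] edges [0.1378 0.1251 0.1382 0.1215] centre [ 0.5492 -0.024   0.07  ]
scene flap corners [[170, 244], [197, 244], [183, 235], [189, 219], [178, 175], [189, 176], [201, 214], [211, 218], [246, 204], [249, 167], [264, 155], [170, 155]] [[0.6521, -0.174, 0.07], [0.6745, -0.1125, 0.07], [0.6386, -0.1381, 0.07], [0.5986, -0.1122, 0.07], [0.4507, -0.1035, 0.07], [0.4643, -0.0761, 0.07], [0.5945, -0.0795, 0.07], [0.6148, -0.059, 0.07], [0.6047, 0.0393, 0.07], [0.49, 0.0896, 0.07], [0.4628, 0.1454, 0.07], [0.3722, -0.1072, 0.07]] edges [0.2878 0.0654 0.0441 0.0476 0.1482 0.0306 0.1303 0.0288 0.0988 0.1252
 0.062  0.2683] centre [ 0.5515 -0.0573  0.07  ]
```

View pics/crop_top.png

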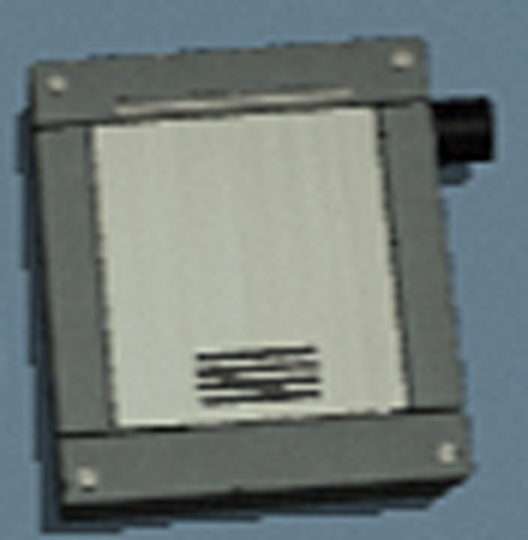

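View pics/crop_scene.png

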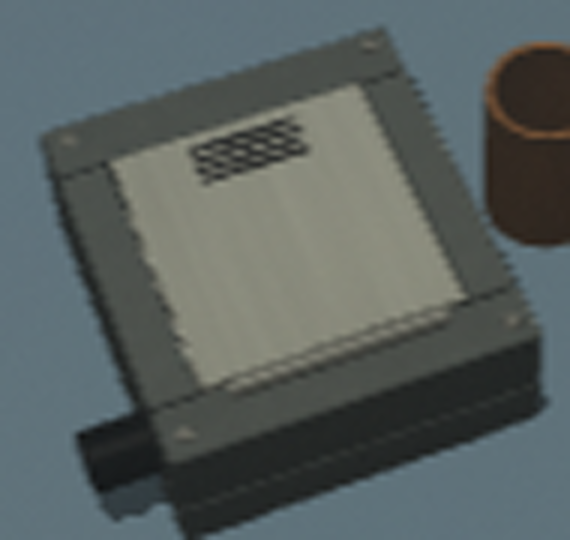

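```bash
python3 - <<'E'
from h import *
def full(a,o): return (np.array(a)+.5)/6-.5+np.array(o)
F={"top":full([(93,127),(377,108),(406,408),(118,427)],(262,165)),"scene":full([(465,296),(205,388),(110,160),(360,83)],(170,155))}
S={"top":full([(57,83),(402,60),(447,453),(87,478)],(262,165)),"scene":full([(514,321),(184,433),(69,140),(372,44)],(170,155))}
for k,D in(("flap",F),("screw",S)):
  for n in D:
    W=cast(D[n],.07,n); ax=(W[0]+W[1]-W[2]-W[3])[:2]; 
    print(k,n,W[:,:2].round(4).tolist(),"edges",np.linalg.norm(W-np.roll(W,1,0),axis=1).round(4),"c",W.mean(0)[:2].round(4),"yaw",np.degrees(np.arctan2(ax[1],ax[0])).round(2))
E
```

```text
flap top [[0.6071, 0.0392], [0.6123, -0.0817], [0.4838, -0.086], [0.4791, 0.0333]] edges [0.1282 0.121  0.1286 0.1194] c [ 0.5456 -0.0238] yaw 2.25
flap scene [[0.6054, 0.0421], [0.6121, -0.0773], [0.4809, -0.0836], [0.4765, 0.0369]] edges [0.129  0.1195 0.1314 0.1206] c [ 0.5437 -0.0205] yaw 2.51
screw top [[0.6269, 0.0538], [0.6332, -0.0937], [0.4648, -0.1017], [0.4584, 0.0468]] edges [0.1686 0.1477 0.1687 0.1486] c [ 0.5458 -0.0237] yaw 2.54
screw scene [[0.6249, 0.0575], [0.6304, -0.0917], [0.4634, -0.0981], [0.456, 0.0497]] edges [0.1691 0.1493 0.167  0.1481] c [ 0.5437 -0.0206] yaw 2.42
```

The two views agree within 3 mm, and the edge lengths come out at 129 x 120 mm as specified. Box centre is (0.5447, -0.0222) with a yaw of 2.45°. Next I'll shut the fingers, move above flap_press, press and retreat up and back.

```bash
cat >> h.py <<'E'
yaw=np.radians(2.45); C=np.array([.5447,-.0222,0]); 
RB=R.from_euler('z',yaw).as_matrix()
Q=quat(RB@np.array([[0,-1,0],[0,0,1],[-1,0,0.]]))  # tool x=-z, y=-xbox, z=+ybox
def tip(x,y,z): # box coords of fingertip -> TCP
    return C+RB@np.array([x,y,z+.025])
def w(x,y,z): return C+RB@np.array([x,y,z])
def save(im,n,s=1): cv2.imwrite(f"pics/{n}.png",cv2.resize(im[:,:,::-1],None,fx=s,fy=s,interpolation=cv2.INTER_CUBIC))
def st(*a):
    s=arm.read_state(); print(*a,"t",round(s["time"],2),"tip box",(RB.T@(s["position"]-C)-[0,0,.025]).round(4),"F",s["wrist_force"].round(2),"gap",round(s["finger_gap"],3)); return s
E
python3 - <<'E'
from h import *
print(rot(Q).round(3))
for p in [(-.045,0,.15),(-.045,0,.06),(-.115,0,.22),(.07,0,.25),(.06,0,.17)]: print(p,np.round(arm.inverse_kinematics(tip(*p),Q),3) if arm.inverse_kinematics(tip(*p),Q) is not None else None)
arm.move_gripper(0.0,10)
arm.reach(tip(-.045,0,.16),Q); st("above")
s=arm.read_state(); im=arm.capture("wrist"); save(im,"w1"); save(arm.capture("scene"),"s1"); print(proj(w(-.045,0,.07),"wrist",s))
E
```

```text
[[ 0.    -0.999 -0.043]
 [ 0.    -0.043  0.999]
 [-1.     0.     0.   ]]
(-0.045, 0, 0.15) [ 0.825  0.118 -0.871  1.885  0.097  1.182  1.534]
(-0.045, 0, 0.06) [ 0.821  0.263 -0.907  1.975  0.243  1.016  1.414]
(-0.115, 0, 0.22) [ 0.834 -0.165 -0.742  1.937 -0.115  1.328  1.74 ]
(0.07, 0, 0.25) [ 0.737  0.378 -0.967  1.477  0.311  1.449  1.379]
(0.06, 0, 0.17) [ 0.761  0.415 -0.976  1.612  0.354  1.304  1.344]
above t 4.12 tip box [-0.0449 -0.001   0.16  ] F [0.18 0.93 0.17] gap 0.009
[[261.56909886 194.51746049]]
```

View pics/w1.png

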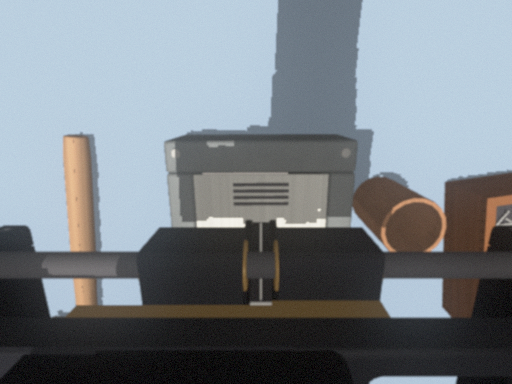

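View pics/s1.png

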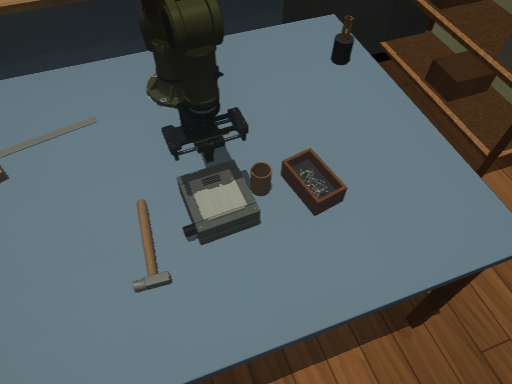

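The wrist picture shows the ribs at (261,194), exactly where flap_press projects, so the alignment is good. Pressing now.

```bash
python3 - <<'E'
from h import *
arm.movel(tip(-.045,0,.078),max_speed=.15)
g=arm.movel(tip(-.045,0,.056),max_speed=.02,guard=7); st("pressed",g)
arm.movel(tip(-.10,0,.12),max_speed=.2)
arm.movel(tip(-.105,0,.21),max_speed=.2); st("up")
arm.dwell(.6)
s=st("wait"); save(arm.capture("wrist"),"w2"); save(arm.capture("scene"),"s2"); save(arm.capture("top"),"t2")
E
```

```text
pressed True t 5.66 tip box [-0.0445 -0.0001  0.0636] F [-0.31  0.46  2.15] gap 0.006
up t 6.8 tip box [-1.053e-01  1.000e-04  2.086e-01] F [ 0.31  0.58 -0.95] gap 0.007
wait t 7.4 tip box [-0.105 -0.     0.21 ] F [-0.28  0.45 -0.26] gap 0.005
```

View pics/w2.png

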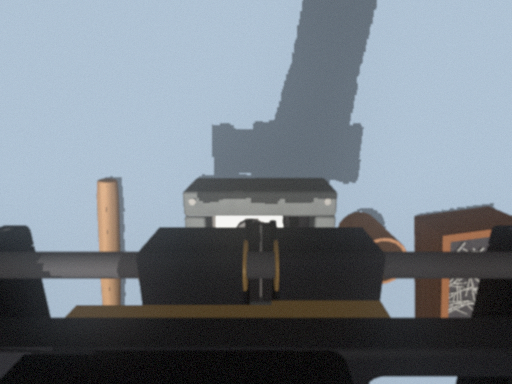

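View pics/s2.png

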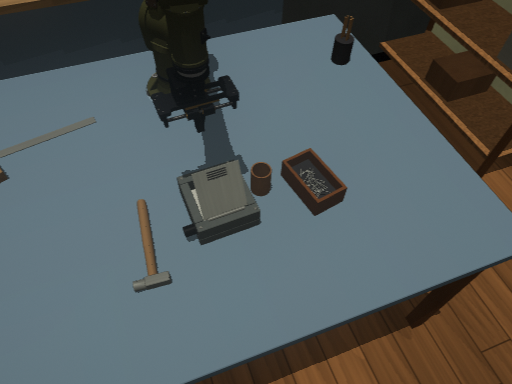

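View pics/t2.png

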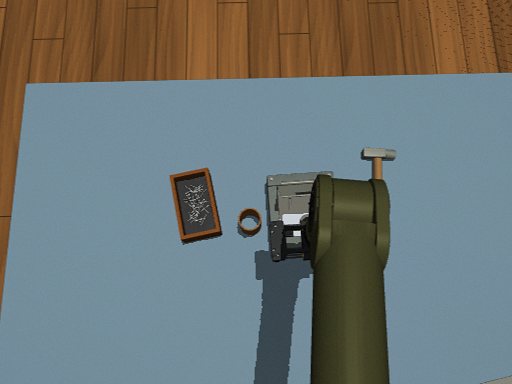

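The flap has popped and was still rising in the scene picture. I'll wait for it, then look straight down at the button with the wrist camera.

```bash
python3 - <<'E'
from h import *
arm.dwell(.5)
save(arm.capture("scene"),"s3")
arm.movel(tip(-.035,0,.18),max_speed=.15)
s=st("look"); im=arm.capture("wrist"); save(im,"w3",1.5)
print(proj([w(-.03,0,.052),w(-.053,.043,.052)],"wrist",s).round(1))
E
```

```text
look t 8.76 tip box [-0.0354  0.0002  0.1799] F [-0.73 -0.18 -0.55] gap 0.005
[[260.1 189.5]
 [302.4 167.7]]
```

View pics/w3.png

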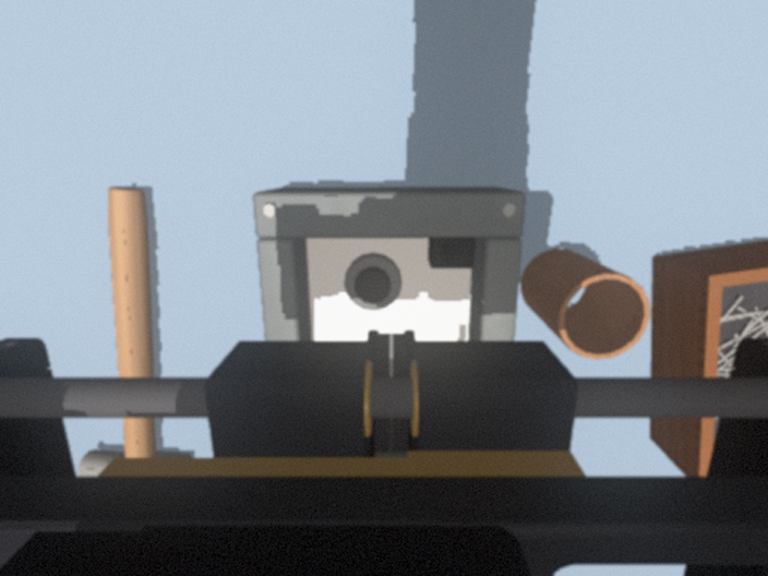

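View pics/s3.png

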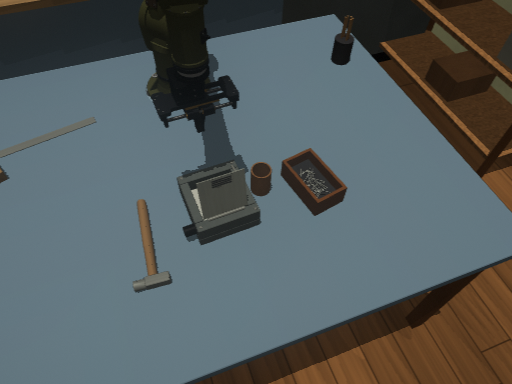

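The wrist picture shows the black button at about (373,285) in the enlarged view, in its grey collar, with the latch housing at (452,252). I'll refine the button centre and locate it in box coordinates.

```bash
python3 - <<'E'
from h import *
s=arm.read_state(); im=arm.capture("wrist"); save(arm.capture("scene"),"s4")
g=cv2.cvtColor(im,cv2.COLOR_RGB2GRAY); x0,y0=226,166
sub=g[y0:212,x0:272]; print(sub[24,::2])
for th in (45,55,65,75):
    c=cv2.findContours((sub<th).astype(np.uint8),0,2)[0]
    for k in c:
        if cv2.contourArea(k)>100:
            (u,v),r=cv2.minEnclosingCircle(k); M=cv2.moments(k); cx,cy=M['m10']/M['m00']+x0,M['m01']/M['m00']+y0
            W=cast((cx,cy),.052,"wrist",s)[0]; b=RB.T@(W-C)
            e=cast((cx+r,cy),.052,"wrist",s)[0]
            print(th,round(cx,1),round(cy,1),round(r,1),"area",cv2.contourArea(k),"box",b.round(4),"rad",np.linalg.norm(e-W).round(4),"from hinge",round(.065-b[0],4))
# check: screws
W=cast(np.array([(268,210),(508,210)])/1.5,.07,"wrist",s); print(((W-C)@RB).round(4))
E
```

```text
[167 172 126  97 102  88  75  74  72  74  75  73  73  75  75  75  74  82
 105 105 105 158 176]
75 245.9 184.3 11.0 area 139.5 box [-0.0355 -0.015   0.052 ] rad 0.0113 from hinge 0.1005
[[-0.0826 -0.076   0.07  ]
 [-0.0825  0.0728  0.07  ]]
```

View pics/s4.png

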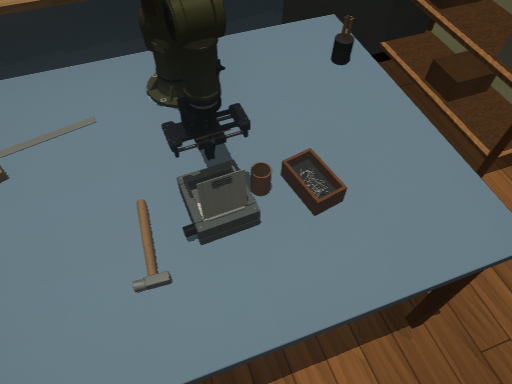

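```bash
python3 - <<'E'
from h import *
s=arm.read_state(); im=cv2.cvtColor(cv2.resize(cv2.imread("pics/w3.png"),(512,384),interpolation=cv2.INTER_AREA),cv2.COLOR_BGR2GRAY)
x0,y0=226,166; sub=im[y0:212,x0:272]
for th in (80,84,88,92):
    m=cv2.morphologyEx((sub<th).astype(np.uint8),cv2.MORPH_OPEN,np.ones((5,5)))
    for k in cv2.findContours(m,0,2)[0]:
        if cv2.contourArea(k)>100:
            (u,v),r=cv2.minEnclosingCircle(k); a=np.array([u+x0,v+y0])
            b=RB.T@(cast(a,.052,"wrist",s)[0]-C); e=RB.T@(cast(a+[r,0],.052,"wrist",s)[0]-C)
            print(th,a.round(1),round(r,1),cv2.contourArea(k),b.round(4),"rad",round(e[1]-b[1],4))
E
```

```text
80 [247.5 188.5] 11.5 325.5 [-0.0308 -0.0138  0.052 ] rad 0.012
84 [247.9 189.4] 11.9 395.0 [-0.0297 -0.0134  0.052 ] rad 0.0123
88 [247.8 189.3] 12.4 424.0 [-0.0299 -0.0135  0.052 ] rad 0.0129
92 [247.9 189.3] 12.7 453.0 [-0.0298 -0.0134  0.052 ] rad 0.0132
```

The button centre comes out at box (-0.030, -0.013), 95 to 96 mm from the hinge, with a radius of 13 mm, all as specified. The flap stands open in the scene view. Pressing the button now.

```bash
python3 - <<'E'
from h import *
x,y=-.0308,-.0125
arm.movel(tip(x,y,.12),max_speed=.15)
arm.movel(tip(x,y,.058),max_speed=.1); st("over")
g=arm.movel(tip(x,y,.047),max_speed=.015,guard=3); st("contact",g)
g=arm.movel(tip(x,y,.040),max_speed=.015,guard=14); st("bottom",g)
arm.dwell(.15); st("hold")
E
```

```text
over t 10.23 tip box [-0.0303 -0.0123  0.0585] F [-0.33  0.43  0.2 ] gap 0.009
contact True t 10.87 tip box [-0.0306 -0.0126  0.0484] F [0.31 0.58 3.46] gap 0.006
bottom True t 11.2 tip box [-0.0305 -0.0126  0.0464] F [-2.65 -1.2   7.58] gap 0.005
hold t 11.35 tip box [-0.0305 -0.0126  0.0464] F [-1.46  0.42  7.54] gap 0.007
```

Depth is 0.0464 (full travel would be 0.046), and I'll press a little harder to make sure it is at the stop.

```bash
python3 - <<'E'
from h import *
x,y=-.0308,-.0125
g=arm.movel(tip(x,y,.040),max_speed=.015,guard=15); st("stop",g); 
arm.dwell(.3); st("hold")
arm.movel(tip(x,y,.06),max_speed=.03); st("released")
arm.movel(tip(x,y,.18),max_speed=.15)
s=st("up"); save(arm.capture("wrist"),"w4",1.5); save(arm.capture("scene"),"s5")
E
```

```text
stop True t 11.59 tip box [-0.0305 -0.0126  0.0464] F [-2.57 -0.24  7.74] gap 0.005
hold t 11.89 tip box [-0.0305 -0.0126  0.0464] F [-2.24  0.7   7.4 ] gap 0.004
released t 12.5 tip box [-0.0311 -0.0125  0.0598] F [-1.59  0.17  0.52] gap 0.007
up t 13.45 tip box [-0.0314 -0.0125  0.1791] F [-0.22  0.39  0.04] gap 0.007
```

View pics/w4.png

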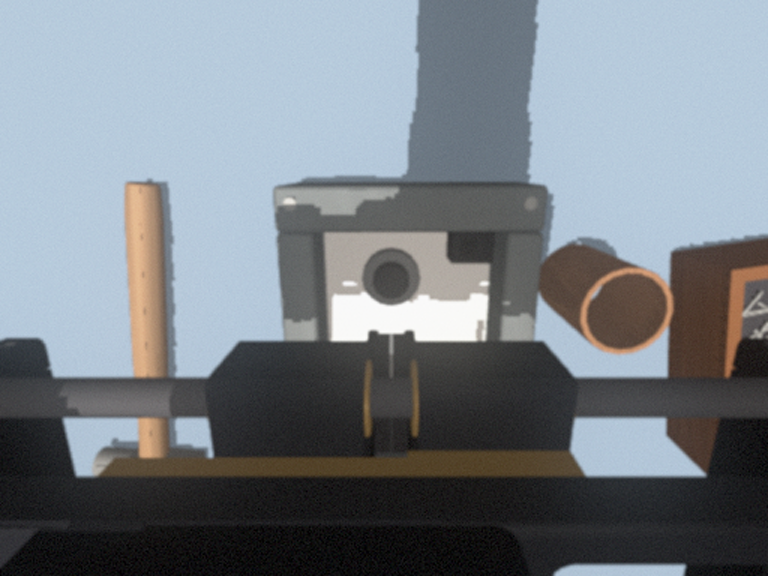

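```bash
python3 - <<'E'
from h import *
im=cv2.imread("pics/s5.png"); cv2.imwrite("pics/s5c.png",cv2.resize(im[140:260,160:290],None,fx=5,fy=5,interpolation=cv2.INTER_CUBIC))
def edge(th,y,r=.13): return w(.065-r*np.cos(th),y,.07+r*np.sin(th))
print((np.array((proj([edge(1.45,-.06),edge(1.45,.06)],"scene")))-[160,140])*5)
E
```

```text
[[178.82411554 221.6974906 ]
 [421.38352364 144.76094064]]
```

View pics/s5c.png

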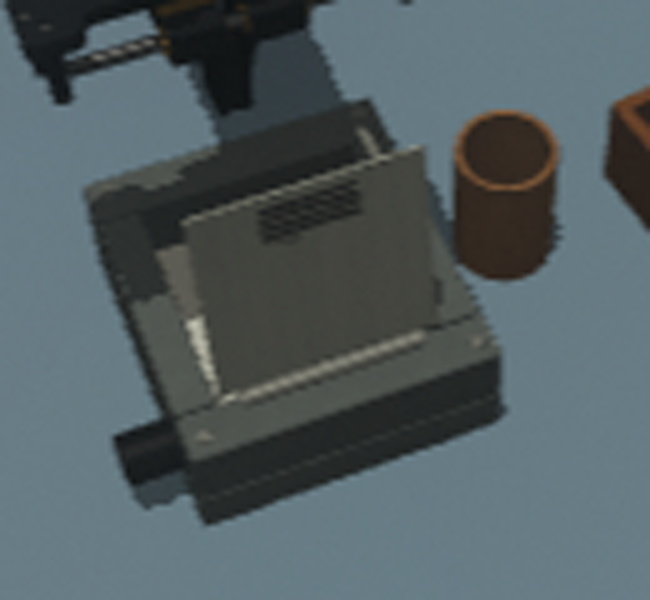

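The button was driven to a hard stop at 0.0464 m and didn't move further under about 20 N, which is its full 6 mm travel. It is up again in the picture at (390,277), and the flap's top edge lies on the projected 1.45 rad corners. Next I'll go over the flap and push it down along its arc from its outer side.

```bash
python3 - <<'E'
from h import *
x,y=-.0308,-.0125
hw,r=.0105,.115
ths=np.linspace(1.38,.06,11)
P=[(.065-r*np.cos(t)+hw,0,.07+r*np.sin(t)) for t in ths]
assert all(arm.inverse_kinematics(tip(*p),Q) is not None for p in P+[(.08,0,.235),(.08,0,.183)])
arm.movel(tip(x,y,.24),max_speed=.2)
arm.movel(tip(.08,0,.24),max_speed=.2)
arm.movel(tip(.08,0,.183),max_speed=.15); st("behind")
for t,p in zip(ths,P):
    g=arm.movel(tip(*p),max_speed=.08,guard=10); st(round(t,2),g)
    if g: break
save(arm.capture("scene"),"s6")
E
python3 -c "
import cv2;im=cv2.imread('pics/s6.png');cv2.imwrite('pics/s6c.png',cv2.resize(im[110:260,140:300],None,fx=4,fy=4,interpolation=2))"
```

```text
behind t 15.24 tip box [ 0.0797 -0.0003  0.1837] F [ 0.86 -0.3   0.26] gap 0.001
1.38 False t 15.72 tip box [ 0.0542 -0.0002  0.1839] F [ 0.32 -0.06  0.85] gap 0.008
1.25 False t 16.06 tip box [ 3.910e-02 -1.000e-04  1.791e-01] F [0.68 0.59 1.26] gap 0.004
1.12 False t 16.4 tip box [ 0.025  -0.      0.1732] F [ 1.21 -0.02 -0.26] gap 0.007
0.98 False t 16.74 tip box [0.0118 0.     0.1657] F [0.62 0.87 0.24] gap 0.006
0.85 False t 17.08 tip box [-4.000e-04  1.000e-04  1.564e-01] F [-0.34  0.91  1.26] gap 0.009
0.72 False t 17.43 tip box [-0.0112  0.      0.1457] F [-0.01  0.17  0.8 ] gap 0.004
0.59 False t 17.77 tip box [-0.0206 -0.      0.1335] F [ 0.75 -0.35  1.35] gap 0.008
0.46 False t 18.11 tip box [-0.0283 -0.      0.1202] F [-0.1  -0.16  0.95] gap 0.003
0.32 False t 18.45 tip box [-0.0343  0.      0.1059] F [ 0.02 -0.22  1.64] gap 0.002
0.19 False t 18.79 tip box [-0.038   0.      0.0914] F [-0.15 -0.27  1.1 ] gap 0.005
0.06 False t 19.13 tip box [-0.0399 -0.      0.0764] F [-0.8  -0.96  2.32] gap 0.007
```

View pics/s6c.png

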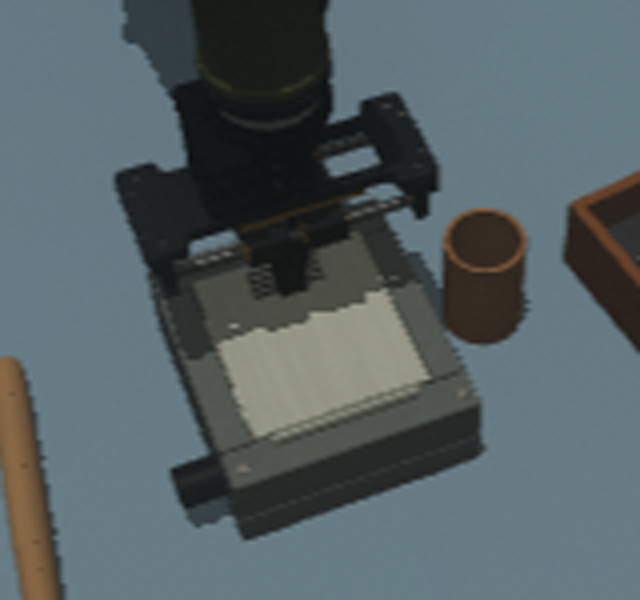

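The flap is almost flush under the fingertip. Now I'll press it in to the stop and let go slowly.

```bash
python3 - <<'E'
from h import *
g=arm.movel(tip(-.045,0,.054),max_speed=.025,guard=8); st("pressed",g)
arm.dwell(.2); st("hold")
arm.movel(tip(-.045,0,.085),max_speed=.05); st("released")
save(arm.capture("scene"),"s7a")
arm.movel(tip(-.07,0,.14),max_speed=.15); arm.movel(tip(-.105,0,.21),max_speed=.15); arm.dwell(1.0)
s=st("up"); save(arm.capture("wrist"),"w7",1.5); save(arm.capture("scene"),"s7")
E
python3 -c "
import cv2;im=cv2.imread('pics/s7.png');cv2.imwrite('pics/s7c.png',cv2.resize(im[110:260,140:300],None,fx=4,fy=4,interpolation=2))"
```

```text
pressed True t 19.81 tip box [-0.0407  0.      0.0637] F [-0.32  0.2   2.35] gap 0.004
hold t 20.01 tip box [-0.0407 -0.      0.0638] F [ 0.75 -0.18  1.83] gap 0.004
released t 20.58 tip box [-0.0451 -0.0002  0.0852] F [-0.41  0.69 -1.45] gap 0.009
up t 22.86 tip box [-0.105  0.     0.21 ] F [-0.03 -0.44 -0.05] gap 0.006
```

View pics/s7c.png

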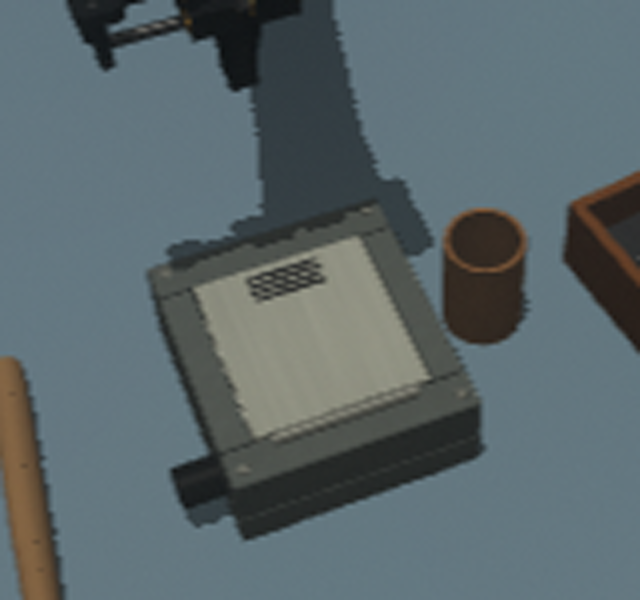

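View pics/w7.png

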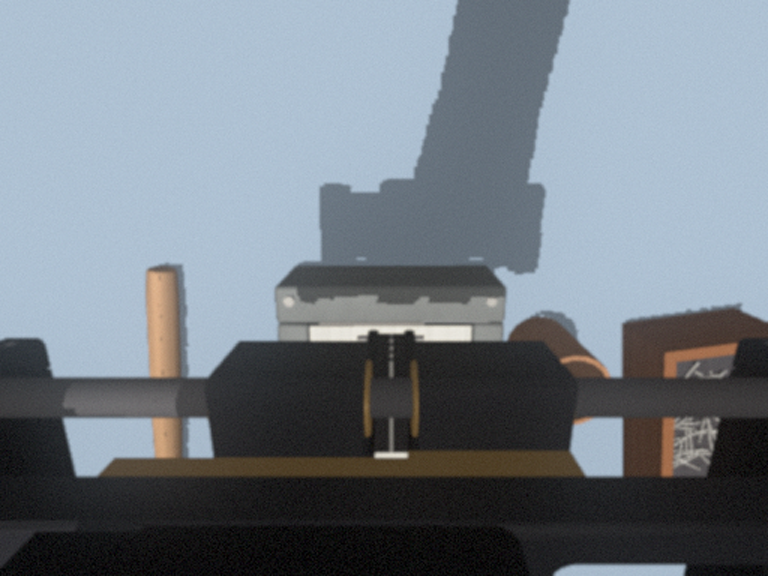

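```bash
python3 - <<'E'
from h import *
arm.dwell(.5); im=arm.capture("scene"); save(im,"s8")
a=cv2.imread("pics/scene0.png").astype(int); b=im[:,:,::-1].astype(int)
d=np.abs(a-b).max(2)
for n,(x0,y0,x1,y1) in dict(flap=(190,170,250,220),hammer=(130,195,175,295),tube=(248,160,274,198),nails=(278,148,350,215)).items():
    q=d[y0:y1,x0:x1]; print(n,"mean diff",q.mean().round(1),"px>40:",(q>40).sum())
st("end"); arm.finish_job()
E
```

```text
flap mean diff 6.3 px>40: 34
hammer mean diff 5.7 px>40: 0
tube mean diff 3.5 px>40: 0
nails mean diff 4.3 px>40: 0
end t 23.51 tip box [-0.105 -0.     0.21 ] F [-0.02 -0.32 -0.22] gap 0.004
the job is handed in; nothing more can be done
```

The job is done and handed in at 23.5 s of the 51 s allowed. Using only the shut fingertips, I pressed the flap so it popped fully open, and pressed the reset button down and released it. I then pushed the flap shut from its outer face and pressed it in until it latched.

- **Flap:** It looked flush in the scene picture, and it was still shut about 3 s after I let go. 34 pixels in the flap region differed noticeably from the first picture. I took these to be the arm's new shadow and did not check them one by one.
- **Reset button:** It stopped hard at 46.4 mm above the bench, where full travel would be 46.0 mm. The 0.4 mm gap is within the calibration error. I judged "fully down" from that depth and the hard stop, not from a direct reading. The button was up again in the picture taken afterwards.
- **Bystanders:** The hammer, tube and nail box show no pixel change against the first picture.
- **Force:** The forces I read at rest stayed below 8 N. During the button check the peak was about 20 N, going by where the force guard stopped the move.

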